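# Clear the stray spindle and shut the spindle case

## Robot

A 7-joint arm with a two-finger parallel gripper is mounted at the origin on a cart in front of the work surface, level with it; the furniture and walls round the work are solid. World frame = base frame: x ahead of the robot, y to its left, z up, the work surface at z = 0. Lengths are in m, angles in degrees, forces in N, time in s.
With the tool pointing down it reaches from about 0.4 to 0.925 m from the base axis. Payload 5.6 kg.
Tool frame: the origin (TCP) lies between the finger pads; the fingertips stand 14 mm ahead of it and the grasp point (between the pads) lies 5 mm behind it; z points along the fingers, y is the line along which they close (so a half turn about z gives the same grasp; the last joint's range is limited). The gripper opens to 85 mm and grips with 20 to 120 N. Pads are 22 mm wide; open, the fingers measure 114 mm over their backs; the gripper's body (76 mm by 85 mm) begins 54 mm behind the grasp point. The pads swing forward as they close: fully open they stand 13 mm farther back than shut.
Start: joints at [-69.614, 26.786, -0.665, 91.828, 0.344, 61.387, -3.226], TCP at [0.252, 0.599, 0.245] pointing down, gripper open.
Joint ranges: [-144.91, 144.91], [-17.63, 115.5], [-89.93, 88.59], [15.96, 139.68], [-74.01, 254.01], [8.47, 105.57], [-167.45, 167.45]. Speed limits (degrees/s): [147.25, 147.25, 180, 180, 180, 180, 180].

## Interface

Orientations are given as [roll, pitch, yaw] about the fixed x, y, z axes, in that order (R = Rz(yaw) Ry(pitch) Rx(roll)).
In Python, from plant import r gives the robot as it stands.
- The arm moves only by the tool apply_moves, never from a script. Its argument "motion" is a list of rows, each a list of 5 numbers: the shift along the tool's x, y, z in cm, then the turn about the tool's z in rad, then the opening, from -1 (shut) to 1 (fully open). In form: [[dx, dy, dz, spin, grip], ...]. A call has 1 to 10 rows; each row shifts and turns the commanded pose from where the row before left it, along the tool's axes as they then stand; what a row does not reach is not made up. A row lasts 1/10 s, in which the tool goes at most 50 mm and 8.59 degrees, less where a joint would pass 70% of its speed; a pose out of reach is approached as far as the arm can. A call is refused whole if a number of a shift passes 5 or a number of a turn 0.15, either way. A call with a gripper value outside its range is refused whole. The fingers move at their own pace and stop on an object; "squeeze" is the grip in N (left out, the last holds). Time passes only in rows, so rows that do not move let the fingers close. It gives the time, the measured TCP pose, the force, the opening and the grip force at its end, in the units of the state.
- r.state(): the state, without advancing time (a new reading comes with each control period).
- r.snapshot(name): name is "side" or "top"; returns a dict with "img" (420x560x3 uint8, red, green, blue), "fx", "fy", "cx", "cy" (pixels), "camera_from_world" (4x4, takes a point from world to camera coordinates). Camera axes: x right, y up, looking along -z (the intrinsics and any distortion apply to the point x, -y, -z); pixel columns grow to the right and rows downward; lengths in m; the calibration is good to about 2 mm. A picture is of the moment at which its call begins. There is no depth.
- r.finish_job(): hands the job in; it is judged then, once.
Trained networks look in a picture, given as the dict that the camera call returned (one of the last four; its "shot" number tells which), for a name from the list of things; names that differ only in an ending like _2 or _b are one class to them, and where a whole thing is asked for, a point or a joint stands for the part that bears it (a point fixed in the world has none). Each returns a list of dicts, best first, with "p" (0 to 1); they miss things now and then, are a little off and sometimes report something else, mostly with a low value. They report only what shows in the picture. A call takes as long as a camera call. They do not tell look-alikes from the thing itself.
- r.silhouettes(picture, query): "pixels" (420x560 bool, what is visible of it) and "bbox" ([left, top, right, bottom] in pixels, round what is visible of it).
The state is a dict: "time_s": time; "joint_positions": joint angles; "dq": joint speeds; "effort": joint torques, N m; "position": TCP position; "orientation": TCP orientation; "contact_force": force on the tool from outside, world axes, zero at the start; "ft_torque": the same for the moment, N m; "width": finger opening in m; "grip_force": force on a finger pad.
Only numpy, scipy, OpenCV 4.12 (cv2) and the standard library are available. Lean on these libraries where they do the work, as an engineer would, in place of code of your own. Each camera call takes 0.05 s, during which the arm holds its last target. There are 200 camera calls.

## Task

The sliding cover of the viscometer spindle case cannot be shut, because the red-ringed spindle was dropped in askew and sticks out over the end wall. Slide the cover back, lift that spindle out and lay it gently and flat in the empty pair of V-rests with its thick bob in the wide rest, then slide the cover shut until it has clicked fully home against its rubber stops. Do it by feel: never push the cover hard against a spindle or ram it into the stops, and do not disturb the blue-ringed spindle or the things around the case.

Things in the scene. Friction and masses are not known exactly. Their poses are not given: they have to be found in the camera images.
- spindle_case: Grey case, fixed to the bench, 192 (its x) x 338 (its y) mm, z up. Origin on the bench under the wall between the closed deck (its y -168 to 0) and the open bay (y 0 to 160, x -88 to 88). Bay floor 10 mm high; end wall y 160 to 168, 55 mm high; long walls with guide lips 71.5 mm high. Along its y, bay side, the cover shuts
- cover (a joint): Grey flat cover 178 x 170 x 5 mm, top 64 mm above the bench, sliding in the case's guides. 0 m = parked over the deck, bay quite open; grows toward the case's +y; 0.160 m = fully shut on its stops. About 2 N of friction and a little drag; over the last 11 mm a spring roller catch must be pushed through (about 17 N in all), after which it snaps home and holds
- cover_knob (a point): Grip point of the cover's black upright knob (25 mm diameter, top 102 mm above the bench) that stands on a flat 36 mm disc, top 67 mm above the bench, at the cover's middle; the point is on the knob's axis, 92 mm above the bench. Moves with the cover
- stop_buffer: Two black rubber blocks, 18 x 6 x 12 mm, on the corners of the bay's end wall, that the cover's front edge meets when shut; more than 38 N on them is ramming. Origin is the case's origin
- spindle: Loose steel spindle with a red ring, 130 mm long along its y: bob 22 mm diameter (y -65 to -15 mm), shank 7 mm diameter (y -15 to 47), coupling 14 mm diameter (y 47 to 65). Origin on its axis at mid length; balance point at about y -10 mm; 55 to 90 g. At the start it leans about 22 degrees: bob end on the bay floor, shank over the end wall
- spindle_bob (a point): Centre of the bob's end face, on the axis of the red-ringed spindle, 65 mm from its origin
- spindle_coupling (a point): Centre of the coupling's end face, on the axis of the red-ringed spindle, 65 mm from its origin
- rest_bob (a point): Where the bob's end face centre belongs when the spindle lies in the empty rests, 38 mm above the bench (axes as the case's). The wide 90-degree V-block (16 mm along y) is centred 23 mm from here toward the bay's end wall; its wings reach about 13 mm either side and 35 mm above the bench
- rest_coupling (a point): Where the coupling's end face centre belongs, 38 mm above the bench, 130 mm from rest_bob along the case's +y. The narrow V-block for the shank (10 mm along y) is centred 27 mm from here toward rest_bob; its wings reach 9 mm either side and 42 mm above the bench. 160 mm bay, so either way along y there are 15 mm to spare
- second_spindle: Loose spindle with a blue ring, like the red one but bob 18 mm diameter, lying properly in its own rests 42 mm beside the empty ones (case +x side), axis 38 mm above the bench. Leave it alone
- timer: Pale lab timer 62 x 70 x 18 mm on the bench, origin under its centre; leave alone
- sample_beaker: Clear beaker with cream sample, 72 mm diameter, 88 mm high, origin under its centre; leave alone
- marker: Black and white marker pen 134 mm long on the bench, origin under its centre; leave alone
Not all that is in view belongs to the job. Leave any pink or turquoise look-alike of the spindle alone.

How it is judged (in metres and radians):
At the end, for the whole second after the job is handed in: The cover is shut within 1.5 mm of its stops; the red-ringed spindle lies at rest in the empty V-rests, bob in the wide one, each end within 4 mm sideways and in height and 12 mm lengthwise of its place; the blue-ringed spindle and the bystanders are where they were (value of joint cover above 0.1585 m and x of spindle_bob in the frame of rest_bob between -0.004 and 0.004 m and y of spindle_bob in the frame of rest_bob between -0.012 and 0.012 m and z of spindle_bob in the frame of rest_bob between -0.004 and 0.004 m and x of spindle_coupling in the frame of rest_coupling between -0.004 and 0.004 m and z of spindle_coupling in the frame of rest_coupling between -0.004 and 0.004 m and linear speed of spindle below 0.02 m/s and distance of each of timer, sample_beaker, marker from where it was at the start of the episode below 0.015 m and distance of second_spindle from where it was at the start of the episode below 0.008 m); the robot touches nothing.
It fails at once if the cover is pushed against a spindle with more than 12 N (contact force between cover and spindle above 12 N or contact force between cover and second_spindle above 12 N).
It fails at once if the cover is rammed into its rubber stops with more than 38 N (contact force between cover and stop_buffer above 38 N).
It fails at once if the blue-ringed spindle is moved more than 8 mm (distance of second_spindle from where it was at the start of the episode above 0.008 m).
It fails at once if the timer, the sample beaker or the marker is moved more than 15 mm (distance of any of timer, sample_beaker, marker from where it was at the start of the episode above 0.015 m).
It fails at once if the red-ringed spindle is dropped: let go and falling faster than 0.7 m/s (a drop of about 25 mm) (linear speed of spindle above 0.7 m/s and contact force between the fingers and spindle below 0.2 N).
It also fails if it takes over 54 s, if anything falls off the work surface, if the arm or the gripper's body presses on something with over 40 N, if the wrist force passes 120 N, or if a joint passes its speed limit or range.

## Working session

There is one attempt and no reset: what is moved stays moved. The work goes in short steps, Python scripts to look and compute and a tool call to move; the robot and the scene stay as the last step left them, time stands still between calls to the robot, and variables do not carry over. Pictures are saved under pics/ and viewed, at most 10 in all, crops included, and the job is handed in when it is done.

Besides the shell and the picture viewer there is one more tool, called after ">>>" as name(argument=value, ...) on one line, values as JSON. apply_moves: Moves the arm, as the interface text tells. Its arguments: {"type":"object","properties":{"motion":{"type":"array"},"squeeze":{"type":"number"}},"required":["motion"]}

```bash
mkdir -p pics; ls
python3 - <<'E'
from plant import r
import cv2,json,numpy as np,pickle
s=r.state();print({k:np.round(v,3).tolist() for k,v in s.items()})
for n in("side","top"):
    p=r.snapshot(n);pickle.dump(p,open(f'pics/{n}.pkl','wb'))
    print(n,p['fx'],p['fy'],p['cx'],p['cy'],[k for k in p],np.round(p['camera_from_world'],3).tolist())
    cv2.imwrite(f'pics/{n}0.png',p['img'][:,:,::-1])
    for q in("spindle_case","cover","cover_knob","spindle","stop_buffer","timer","sample_beaker","marker"):
        print(q,[(round(d['p'],2),np.round(d['bbox']).tolist(), int(d['pixels'].sum())) for d in r.silhouettes(p,q)][:5])
E
```

```text
pics
{'time_s': 0.0, 'joint_positions': [-69.613, 26.837, -0.663, 91.881, 0.344, 61.386, -3.227], 'dq': [0.025, 0.055, 0.122, -0.043, 0.052, 0.011, 0.045], 'effort': [-0.0, -53.238, 0.022, -25.13, 0.011, 0.008, -0.0], 'position': [0.252, 0.598, 0.244], 'orientation': [-179.898, 0.008, 157.143], 'contact_force': [-0.123, 0.019, -0.454], 'ft_torque': [-0.027, -0.005, -0.005], 'grip_force': 0.0, 'width': 0.085}
side 465.7522627152376 465.7522627152376 280.6131015469125 207.28646306495187 ['img', 'fx', 'fy', 'cx', 'cy', 'camera_from_world', 'shot'] [[0.815, -0.579, -0.022, -0.411], [0.311, 0.405, 0.86, -0.232], [-0.489, -0.708, 0.51, -1.274], [0.0, 0.0, 0.0, 1.0]]
spindle_case [(0.68, [264.0, 183.0, 368.0, 262.0], 5033)]
cover [(0.56, [283.0, 196.0, 352.0, 231.0], 1453)]
cover_knob [(0.96, [284.0, 194.0, 352.0, 236.0], 1509)]
spindle [(0.72, [212.0, 216.0, 246.0, 237.0], 146), (0.58, [244.0, 249.0, 279.0, 263.0], 162)]
stop_buffer []
timer [(0.59, [196.0, 183.0, 223.0, 202.0], 229)]
sample_beaker [(0.56, [252.0, 153.0, 268.0, 179.0], 420)]
marker [(0.64, [314.0, 289.0, 367.0, 302.0], 289)]
top 478.79910722767295 478.79910722767295 277.94079685516914 217.1584809889522 ['img', 'fx', 'fy', 'cx', 'cy', 'camera_from_world', 'shot'] [[-0.06, -0.998, -0.006, 0.032], [0.976, -0.06, 0.21, -0.534], [-0.21, 0.007, 0.978, -1.12], [0.0, 0.0, 0.0, 1.0]]
spindle_case [(0.91, [221.0, 148.0, 365.0, 239.0], 10690)]
cover [(0.64, [260.0, 158.0, 338.0, 227.0], 4475)]
cover_knob [(0.56, [258.0, 159.0, 335.0, 228.0], 4512)]
spindle [(0.68, [219.0, 190.0, 267.0, 205.0], 235), (0.6, [230.0, 266.0, 248.0, 316.0], 191), (0.53, [310.0, 257.0, 325.0, 307.0], 272)]
stop_buffer []
timer [(0.86, [122.0, 259.0, 153.0, 290.0], 718), (0.19, [402.0, 226.0, 442.0, 271.0], 384)]
sample_beaker [(0.7, [110.0, 159.0, 149.0, 196.0], 930)]
marker [(0.94, [405.0, 226.0, 443.0, 270.0], 382)]
```

Run:
```python
import cv2
a=cv2.imread('pics/top0.png')[135:285,195:395];cv2.imwrite('pics/top0c.png',cv2.resize(a,None,fx=4,fy=4,interpolation=cv2.INTER_CUBIC))
a=cv2.imread('pics/side0.png')[150:290,190:390];cv2.imwrite('pics/side0c.png',cv2.resize(a,None,fx=4,fy=4,interpolation=cv2.INTER_CUBIC))
```

```text
(no output)
```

View pics/top0c.png

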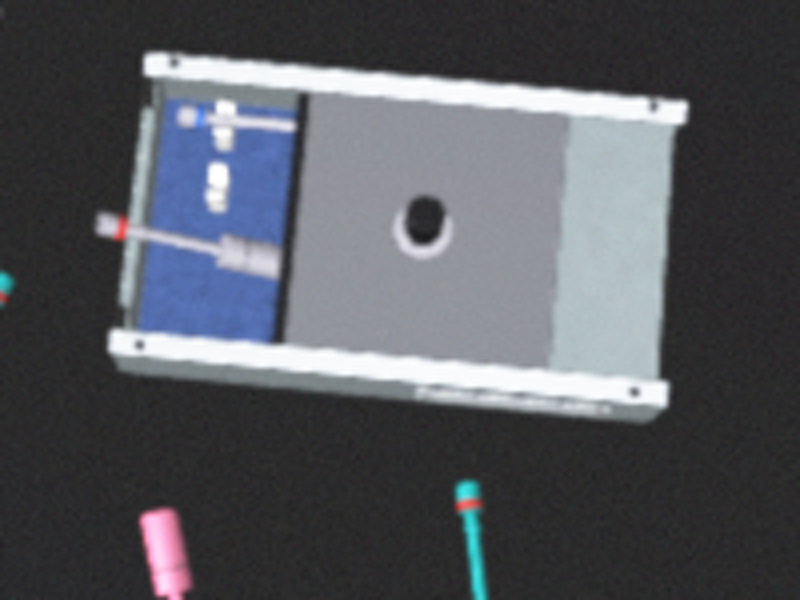

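View pics/side0c.png

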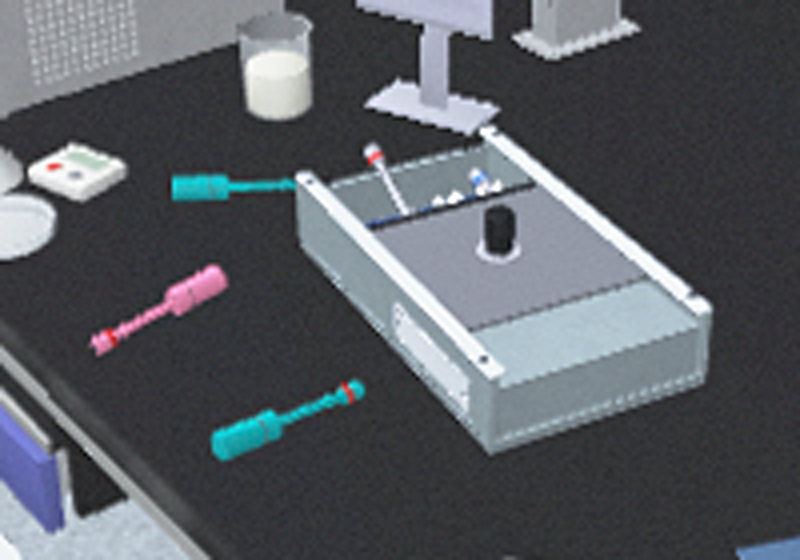

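The top crop shows the case with its bay to the left (world +y). The cover is about half over the bay, with its knob at about (425,207) and its disc at (423,230). The red-ringed spindle's coupling is at about (105,223), over the end wall, and its bob is partly under the cover at (250,258). The empty rest is at (217,187) and the blue spindle is above it. The side crop agrees; the pink and turquoise spindles lie outside the case.

```bash
cat > h.py <<'E'
import numpy as np,pickle,cv2
def ray(p,px):
    T=p['camera_from_world'];R=T[:3,:3];c=-R.T@T[:3,3]
    d=R.T@np.array([(px[0]-p['cx'])/p['fx'],-(px[1]-p['cy'])/p['fy'],-1]);return c,d
def atz(p,px,z):
    c,d=ray(p,px);return c+d*(z-c[2])/d[2]
def proj(p,X):
    T=p['camera_from_world'];X=np.atleast_2d(X)@T[:3,:3].T+T[:3,3]
    return np.c_[p['cx']-p['fx']*X[:,0]/X[:,2],p['cy']+p['fy']*X[:,1]/X[:,2]]
def crop(u,v,o,s=4): return ((u+.5)/s-.5+o[0],(v+.5)/s-.5+o[1])
E
python3 - <<'E'
from h import *
from scipy.optimize import least_squares
t=pickle.load(open('pics/top.pkl','rb'));s=pickle.load(open('pics/side.pkl','rb'))
ct=lambda u,v:crop(u,v,(195,135)); cs=lambda u,v:crop(u,v,(190,150))
# corners: (+x,+y),(+x,-y),(-x,-y),(-x,+y)
M=np.array([[.096,.168],[.096,-.168],[-.096,-.168],[-.096,.168]])
top=[ct(145,53),ct(688,102),ct(667,405),ct(109,352)]
side=[cs(488,126),cs(712,305),cs(492,378),cs(297,178)]
for n,p,px in(("top",t,top),("side",s,side)):
    W=np.array([atz(p,q,.0715)[:2] for q in px])
    f=lambda a:(M@np.array([[np.cos(a[2]),np.sin(a[2])],[-np.sin(a[2]),np.cos(a[2])]])+a[:2]-W).ravel()
    o=least_squares(f,[.5,.0,0]);print(n,W.round(4).tolist(),o.x.round(4),np.degrees(o.x[2]).round(2),(o.fun*1000).round(1))
print('knob top',atz(t,ct(425,206),.102),atz(s,cs(499,212),.102),'disc',atz(t,ct(423,229),.067),atz(s,cs(497,250),.067))
print('coupling z~.07',atz(t,ct(105,223),.07),atz(t,ct(218,187),.038))
E
```

```text
top [[0.7162, 0.1062], [0.6629, -0.2298], [0.4733, -0.1983], [0.5265, 0.1356]] [ 0.5947 -0.0466 -0.1579] -9.05 [-0.2 -2.   0.2  2.2  0.2  0.9 -0.1 -1.1]
side [[0.7144, 0.1031], [0.6653, -0.2275], [0.4742, -0.2019], [0.5264, 0.1277]] [ 0.5951 -0.0497 -0.1472] -8.43 [ 0.3 -0.7  0.1 -2.4  1.3  0.1 -1.7  2.9]
knob top [ 0.59755864 -0.05999144  0.102     ] [ 0.59276273 -0.06230032  0.102     ] disc [ 0.59280125 -0.05986692  0.067     ] [ 0.59189474 -0.06167002  0.067     ]
coupling z~.07 [0.60790025 0.13530578 0.07      ] [0.63614825 0.06638954 0.038     ]
```

>>> apply_moves(motion=[[0, 0, 0, 0.14, 1], [0, 0, 0, 0.14, 1], [0, 0, 0, 0.14, 1], [0, 0, 0, 0.14, 1], [0, 0, 0, 0.14, 1], [0, 0, 0, 0.14, 1], [0, 0, 0, 0.14, 1], [0, 0, 0, 0.14, 1], [0, 0, 0, 0.14, 1], [0, 0, 0, 0.067, 1]])

```text
time_s: 1.9
position: [0.2523, 0.599, 0.2453]
orientation: [180.0, -0.0, 80.9]
contact_force: [-0.0, 1.1, 0.1]
width: 0.0855
grip_force: 0.0
```

>>> apply_moves(motion=[[-3.5, 2.6, 0, 0, 1], [-3.5, 2.6, 0, 0, 1], [-3.5, 2.6, 0, 0, 1], [-3.5, 2.6, 0, 0, 1], [-3.5, 2.6, 0, 0, 1], [-3.5, 2.6, 0, 0, 1], [-3.5, 2.6, 0, 0, 1], [-3.5, 2.6, 0, 0, 1], [-3.5, 2.6, 0, 0, 1], [-3.5, 2.6, 0, 0, 1]])

```text
time_s: 2.9
position: [0.4559, 0.2115, 0.2457]
orientation: [180.0, -0.1, 81.1]
contact_force: [0.5, 0.9, 1.1]
width: 0.0855
grip_force: 0.0
```

>>> apply_moves(motion=[[-3.5, 2.5, 0, 0, 1], [-3.5, 2.5, 0, 0, 1], [-3.5, 2.5, 0, 0, 1], [-3.5, 2.5, 0, 0, 1], [-3.5, 2.5, 0, 0, 1], [-3.5, 2.5, 0, 0, 1], [-3.5, 2.5, 0, 0, 1], [0, 0, 0, 0, 1], [0, 0, 0, 0, 1]])

```text
time_s: 3.8
position: [0.5903, -0.0571, 0.2451]
orientation: [-180.0, 0.0, 81.0]
contact_force: [0.1, 1.4, 0.3]
width: 0.0856
grip_force: 0.0
```

>>> apply_moves(motion=[[-0.3, 0.4, 3, 0, 1], [0, 0, 3, 0, 1], [0, 0, 3, 0, 1], [0, 0, 3, 0, 1], [0, 0, 2, 0, 1], [0, 0, 1, 0, 1], [0, 0, 0.8, 0, 1], [0, 0, 0, 0, 1]], squeeze=50)

```text
time_s: 4.6
position: [0.5936, -0.0588, 0.087]
orientation: [-180.0, -0.0, 81.2]
contact_force: [-0.0, -0.6, -0.8]
width: 0.0853
grip_force: 0.0
```

>>> apply_moves(motion=[[0, 0, 0, 0, -1], [0, 0, 0, 0, -1], [0, 0, 0, 0, -1], [0, 0, 0, 0, -1], [0, 0, 0, 0, -1], [0, 0, 0, 0, -1]])

```text
time_s: 5.2
position: [0.5933, -0.0595, 0.088]
orientation: [-179.9, -0.0, 81.1]
contact_force: [-3.1, 1.0, 5.5]
width: 0.0235
grip_force: 48.9
```

>>> apply_moves(motion=[[-0.5, 0, 0, 0, -1], [-1, 0, 0, 0, -1], [-1, 0, 0, 0, -1], [-1, 0, 0, 0, -1], [-1, 0, 0, 0, -1], [-1, 0, 0, 0, -1], [-0.5, 0, 0, 0, -1], [0, 0, 0, 0, -1]])

```text
time_s: 6.0
position: [0.5837, -0.1193, 0.088]
orientation: [-179.9, -0.0, 81.1]
contact_force: [-4.6, 0.6, 7.4]
width: 0.023
grip_force: 49.0
```

>>> apply_moves(motion=[[-0.3, 0, 0, 0, -1], [-0.3, 0, 0, 0, -1], [-0.2, 0, 0, 0, -1], [0, 0, 0, 0, -1]])

```text
time_s: 6.4
position: [0.5826, -0.1264, 0.088]
orientation: [-179.9, -0.1, 81.1]
contact_force: [-3.4, 2.2, 8.2]
width: 0.0233
grip_force: 49.0
```

>>> apply_moves(motion=[[-0.3, 0, 0, 0, -1], [-0.2, 0, 0, 0, -1], [-0.2, 0, 0, 0, -1], [0, 0, 0, 0, -1]])

```text
time_s: 6.8
position: [0.5823, -0.1282, 0.088]
orientation: [-179.8, -0.4, 81.3]
contact_force: [-3.1, 11.8, 9.2]
width: 0.0233
grip_force: 49.2
```

>>> apply_moves(motion=[[0.4, 0, 0, 0, -1], [0, 0, 0, 0, 1], [0, 0, 0, 0, 1], [0, 0, 0, 0, 1], [0, 0, 0, 0, 1], [0, 0, -1, 0, 1], [0, 0, -4, 0, 1], [0, 0, -5, 0, 1], [-3, 0, -4, 0, 1], [-3, 0, 0, 0, 1]])

```text
time_s: 7.8
position: [0.577, -0.1905, 0.2344]
orientation: [179.3, 0.0, 81.2]
contact_force: [1.4, -0.1, 0.2]
width: 0.0855
grip_force: 0.0
```

Run:
```python
from plant import r
from h import *
for n,o in(("top",(205,140)),("side",(250,165))):
    p=r.snapshot(n);pickle.dump(p,open(f'pics/{n}1.pkl','wb'))
    a=p['img'][o[1]:o[1]+80,o[0]:o[0]+100,::-1]
    cv2.imwrite(f'pics/{n}1c.png',cv2.resize(a,None,fx=7,fy=7,interpolation=cv2.INTER_CUBIC))
```

```text
(no output)
```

View pics/top1c.png

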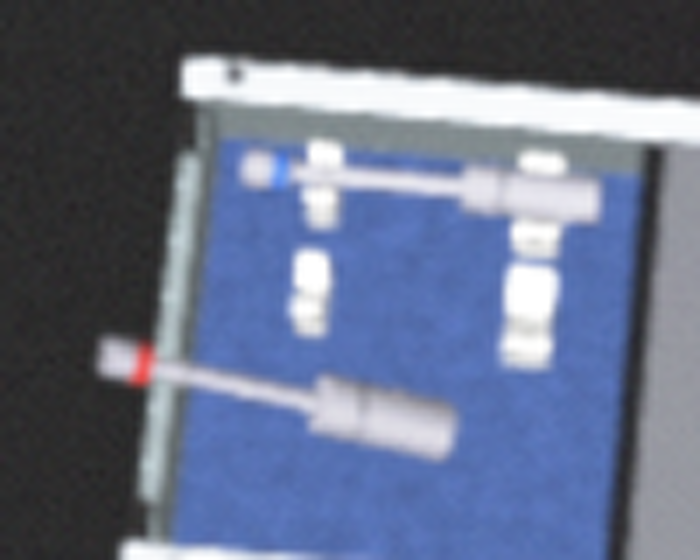

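View pics/side1c.png

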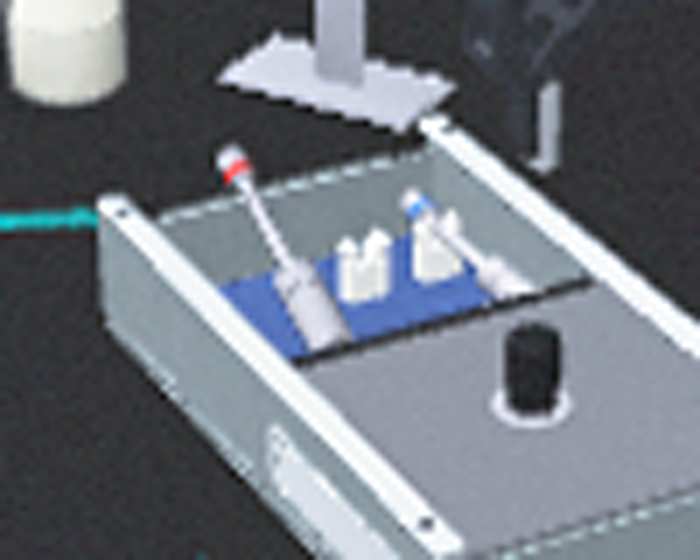

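The top crop shows the bay fully open. The red spindle runs from its coupling at (101,357) to its bob end at (450,434). The empty rests are at (311,292), narrow, and (529,315), wide. The blue spindle lies in its own rests. The side crop shows the red spindle still leaning over the end wall with its bob free of the cover.

```bash
cat >> h.py <<'E'
O=np.array([.595,-.0475]);yaw=np.radians(-8.95)
A=np.array([[np.cos(yaw),np.sin(yaw)],[-np.sin(yaw),np.cos(yaw)]])
cas=lambda P:(A@(np.asarray(P)[:2]-O)*1000).round(1)
wor=lambda x,y:O+A.T@np.array([x,y])
E
python3 - <<'E'
from h import *
t=pickle.load(open('pics/top1.pkl','rb'));s=pickle.load(open('pics/side1.pkl','rb'))
ct=lambda u,v:crop(u,v,(205,140),7);cs=lambda u,v:crop(u,v,(250,165),7)
for n,u,v,z in(("blue c",243,168,.038),("blue bob",599,200,.038),("narrow",311,292,.040),("wide",529,315,.035),("red coup",101,357,.0689),("red bob",450,434,.0202),("shoulder c",317,404,.0202+.05*.375),("wall L",200,155,.055),("wall left-bot",145,500,.055),("rail+x+y outer",183,58,.0715)):
    W=atz(t,ct(u,v),z);print(n,W.round(4),cas(W))
for n,u,v,z in(("S red coup",231,153,.069),("S blue coup",409,196,.038)):
    W=atz(s,cs(u,v),z);print(n,W.round(4),cas(W))
print('knob park',cas([.5824,-.1275]))
E
```

```text
blue c [0.6851 0.0893 0.038 ] [ 67.7 149.1]
blue bob [ 0.6648 -0.0399  0.038 ] [67.7 18.4]
narrow [0.6358 0.0666 0.04  ] [ 22.6 119.1]
wide [ 0.6237 -0.0118  0.035 ] [22.8 39.7]
red coup [0.608  0.1401 0.0689] [-16.3 187.3]
red bob [0.5848 0.0195 0.0202] [-20.5  64.6]
shoulder c [0.5941 0.0665 0.039 ] [-18.6 112.5]
wall L [0.6852 0.1034 0.055 ] [ 65.6 163.1]
wall left-bot [0.5587 0.128  0.055 ] [-63.1 167.7]
rail+x+y outer [0.7163 0.1066 0.0715] [ 95.8 171.1]
S red coup [0.6118 0.1377 0.069 ] [-12.2 185.6]
S blue coup [0.6897 0.0922 0.038 ] [ 71.8 152.8]
knob park [ -0. -81.]
```

>>> apply_moves(motion=[[3.4, -0.3, 0, 0, -0.3], [3.4, -0.3, 0, 0, -0.3], [3.4, -0.3, 0, 0, -0.3], [3.4, -0.3, 0, 0, -0.3], [3.4, -0.3, 0, 0, -0.3], [3.4, -0.3, 0, 0, -0.3], [3.4, -0.3, 2, 0.036, -0.3], [3.1, 0, 3, 0, -0.3], [0, 0, 3, 0, -0.3], [0, 0, 0, 0, -0.3]], squeeze=25)

```text
time_s: 8.9
position: [0.5922, 0.0812, 0.1434]
orientation: [-179.6, 0.2, 79.2]
contact_force: [-0.9, -0.3, -0.5]
width: 0.03
grip_force: 0.0
```

Run:
```python
from plant import r
from h import *
s=r.state();print(s['position'],s['orientation'],s['width'])
th=np.radians(s['orientation'][2]);d=np.array([.5965,.079])-s['position'][:2]
print('tx,ty cm',100*(d@[np.cos(th),np.sin(th)]),100*(d@[np.sin(th),-np.cos(th)]))
```

```text
[0.59222223 0.08118652 0.14339428] [-179.554483      0.19044166   79.20476687] 0.02999116155829316
tx,ty cm -0.1346602618985854 0.4611597311318961
```

>>> apply_moves(motion=[[-0.1, 0.5, 2, 0, -0.3], [0, 0, 3, 0, -0.3], [0, 0, 2, 0, -0.3], [0, 0, 1.5, 0, -0.3], [0, 0, 1, 0, -0.3], [0, 0, 0.9, 0, -0.3], [0, 0, 0, 0, -0.3], [0, 0, 0, 0, -0.3]])

```text
time_s: 9.7
position: [0.6007, 0.0778, 0.0439]
orientation: [180.0, -0.0, 79.0]
contact_force: [0.1, -0.5, 0.0]
width: 0.0301
grip_force: 0.0
```

>>> apply_moves(motion=[[0, -0.4, 0, 0, -0.3], [0, 0, 0.4, 0, -0.3], [0, 0, 0, 0, -0.3], [0, 0, 0, 0, -1], [0, 0, 0, 0, -1], [0, 0, 0, 0, -1], [0, 0, 0, 0, -1], [0, 0, 0, 0, -1]])

```text
time_s: 10.5
position: [0.5964, 0.0786, 0.0394]
orientation: [180.0, -0.0, 79.1]
contact_force: [0.4, 0.7, 0.1]
width: 0.0055
grip_force: 24.4
```

>>> apply_moves(motion=[[0, 0, -0.5, 0, -1], [0, 0, -1.5, 0, -1], [0, 0, -2, 0, -1], [0, 0, -2, 0, -1], [-1, 0, -1, -0.036, -1], [-2, 1, 0, 0, -1], [-1, 2, 0, 0, -1], [0, 1, 0, 0, -1], [0, 0, 0, 0, -1]])

```text
time_s: 11.4
position: [0.6306, 0.0329, 0.1101]
orientation: [179.9, -0.0, 81.1]
contact_force: [0.6, 0.6, -0.5]
width: 0.0061
grip_force: 24.5
```

Run:
```python
from plant import r
from h import *
s=r.state();print(s['position'],s['orientation'],s['width'],s['contact_force'],s['grip_force'],cas(s['position']))
X=s['position']+[0,0,.005]; ims=[]
for n in("top","side"):
    p=r.snapshot(n);pickle.dump(p,open(f'pics/{n}2.pkl','wb'))
    c=proj(p,X)[0];o=(c-[35,45]).astype(int);print(n,c,o)
    ims.append(cv2.resize(p['img'][o[1]:o[1]+90,o[0]:o[0]+75,::-1],None,fx=5,fy=5,interpolation=cv2.INTER_CUBIC))
cv2.imwrite('pics/lift.png',np.hstack(ims))
```

```text
[0.6305699  0.0328769  0.11009173] [ 1.79896423e+02 -2.03568274e-02  8.10777172e+01] 0.006111424640371739 [ 0.59338207  0.60469487 -0.47738722] 24.5433004116785 [22.6 84.9]
top [261.20566053 173.60643029] [226 128]
side [305.25824045 184.32835467] [270 139]
```

View pics/lift.png

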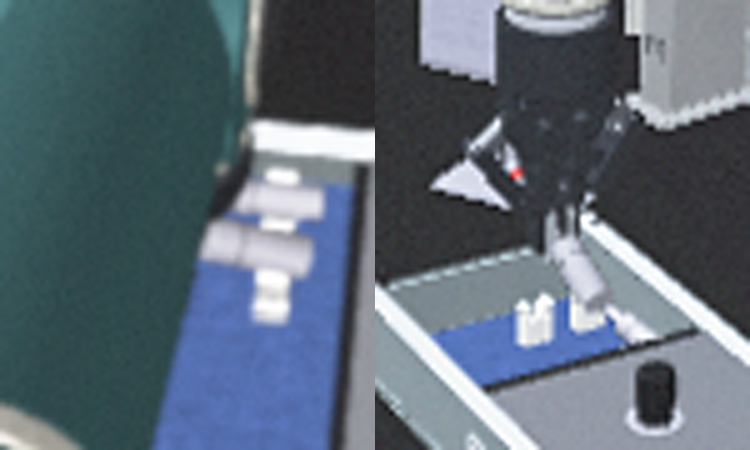

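The held spindle still leans: bob down and coupling up beside the gripper. Its bob end is at about (308,255) in the left (top) half and about (597,293) in the right (side) half.

Run:
```python
from h import *
t=pickle.load(open('pics/top2.pkl','rb'));s=pickle.load(open('pics/side2.pkl','rb'))
a=crop(310,256,(226,128),5);b=crop(597-375,293,(270,139),5)
c1,d1=ray(t,a);c2,d2=ray(s,b)
k=np.linalg.lstsq(np.c_[d1,-d2],c2-c1,rcond=None)[0];P,Q=c1+k[0]*d1,c2+k[1]*d2
G=np.array([.6306,.0329,.1151])
for X in(P,Q,(P+Q)/2):print(X.round(4),cas(X),'dist',np.linalg.norm(X-G).round(4))
for g in(.058,.064,.070):
    z=.1151-.375*g;W=atz(t,a,z);print(g,z,W.round(4),cas(W),cas(G),(cas(G)[1]-cas(W)[1])/.927)
```

```text
[ 0.6189 -0.0296  0.0983] [20.8 21.4] dist 0.0657
[ 0.6181 -0.0291  0.0981] [19.9 21.7] dist 0.0655
[ 0.6185 -0.0293  0.0982] [20.4 21.6] dist 0.0656
0.058 0.09334999999999999 [ 0.6203 -0.0297  0.0934] [22.3 21.5] [22.7 85. ] 68.50053937432578
0.064 0.09109999999999999 [ 0.621  -0.0298  0.0911] [22.9 21.5] [22.7 85. ] 68.50053937432578
0.07 0.08884999999999998 [ 0.6217 -0.0299  0.0888] [23.6 21.5] [22.7 85. ] 68.50053937432578
```

>>> apply_moves(motion=[[0.2, 0.3, 0, 0, -1], [0, 0, 1.5, 0, -1], [0, 0, 1.5, 0, -1], [0, 0, 1.2, 0, -1], [0, 0, 0.6, 0, -1], [0, 0, 0.3, 0, -1], [0, 0, 0, 0, -1]], squeeze=20)

```text
time_s: 12.2
position: [0.6324, 0.0342, 0.0578]
orientation: [-180.0, 0.0, 81.1]
contact_force: [0.2, -0.0, -1.7]
width: 0.006
grip_force: 24.6
```

>>> apply_moves(motion=[[0, 0, 0.3, 0, -1], [0, 0, 0.3, 0, -1], [0, 0, 0.3, 0, -1], [0, 0, 0, 0, -1]])

```text
time_s: 12.6
position: [0.6337, 0.0352, 0.0499]
orientation: [179.9, -0.1, 81.2]
contact_force: [2.1, 2.1, 5.0]
width: 0.0057
grip_force: 24.5
```

>>> apply_moves(motion=[[0, 0, 0.3, 0, -1], [0, 0, 0.3, 0, -1], [0, 0, 0.2, 0, -1], [0, 0, 0, 0, -1]])

```text
time_s: 13.0
position: [0.6331, 0.0348, 0.0412]
orientation: [179.9, -0.0, 81.1]
contact_force: [4.4, 3.0, 4.3]
width: 0.0057
grip_force: 24.7
```

>>> apply_moves(motion=[[0, 0, 0.2, 0, -1], [0, 0, 0.2, 0, -1], [0, 0, 0.2, 0, -1], [0, 0, 0, 0, -1]])

```text
time_s: 13.4
position: [0.6329, 0.0344, 0.0351]
orientation: [180.0, 0.0, 81.1]
contact_force: [5.7, 3.1, 3.7]
width: 0.0063
grip_force: 24.9
```

>>> apply_moves(motion=[[0, 0.2, 0, 0, -1], [0, 0, 0.1, 0, -1], [0, 0, 0.1, 0, -1], [0, 0, 0, 0, -1]])

```text
time_s: 13.8
position: [0.6341, 0.0341, 0.033]
orientation: [-179.9, 0.0, 81.1]
contact_force: [2.1, 2.6, 4.4]
width: 0.0055
grip_force: 24.2
```

Run:
```python
from plant import r
from h import *
ims=[]
s=r.state();print(s['position'],s['contact_force'],cas(s['position']))
for n,o in(("top",(225,140)),("side",(262,160))):
    p=r.snapshot(n);pickle.dump(p,open(f'pics/{n}3.pkl','wb'))
    ims.append(cv2.resize(p['img'][o[1]:o[1]+60,o[0]:o[0]+75,::-1],None,fx=5,fy=5,interpolation=cv2.INTER_CUBIC))
cv2.imwrite('pics/place.png',np.hstack(ims))
```

```text
[0.63405107 0.03405117 0.03303494] [2.05730895 2.58597573 4.37353803] [25.9 86.6]
```

View pics/place.png

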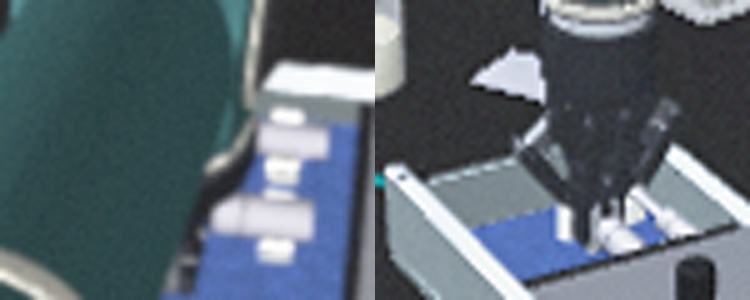

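The bob sits in the wide rest beside the blue spindle, its end at about (314,217). I'll press a little further to check that the shank has landed.

>>> apply_moves(motion=[[0, 0, 0.1, 0, -1], [0, 0, 0, 0, -1], [0, 0, 0, 0, -1]])

```text
time_s: 14.2
position: [0.6344, 0.034, 0.0325]
orientation: [-180.0, -0.0, 81.1]
contact_force: [0.7, 1.8, 5.7]
width: 0.006
grip_force: 24.3
```

>>> apply_moves(motion=[[0, 0, 0, 0, -0.8], [0, 0, 0, 0, -0.7], [0, 0, 0, 0, -0.5], [0, 0, 0, 0, -0.5], [0, 0, -0.5, 0, -0.5], [0, 0, -1.5, 0, -0.5], [0, 0, -3, 0, -0.5], [0, 0, -4, 0, -0.5], [0, 0, -4, 0, -0.5], [-3, 0, -2, 0, -0.5]])

```text
time_s: 15.2
position: [0.6323, 0.0093, 0.1872]
orientation: [179.7, -0.3, 81.5]
contact_force: [0.4, 0.5, 2.0]
width: 0.0213
grip_force: 0.0
```

>>> apply_moves(motion=[[-4, -0.4, 0, 0, 0], [-4, -0.4, 0, 0, 0.5], [-4, -0.4, 0, 0, 1], [-4, -0.4, 0, 0, 1], [-4, -0.4, 0, 0, 1], [0, 0, 0, 0, 1]])

```text
time_s: 15.8
position: [0.5768, -0.1978, 0.1844]
orientation: [179.9, 0.2, 80.5]
contact_force: [-0.3, -0.8, -0.2]
width: 0.0854
grip_force: 0.0
```

Run:
```python
from plant import r
from h import *
ims=[]
s=r.state();print(s['position'],s['contact_force'],cas(s['position']))
for n,o in(("top",(220,140)),("side",(262,165))):
    p=r.snapshot(n);pickle.dump(p,open(f'pics/{n}4.pkl','wb'))
    ims.append(cv2.resize(p['img'][o[1]:o[1]+70,o[0]:o[0]+80,::-1],None,fx=5,fy=5,interpolation=cv2.INTER_CUBIC))
cv2.imwrite('pics/placed.png',np.hstack(ims))
```

```text
[ 0.57675096 -0.19784487  0.18437266] [-0.34926067 -0.75949888 -0.24702126] [   5.4 -151.4]
```

View pics/placed.png

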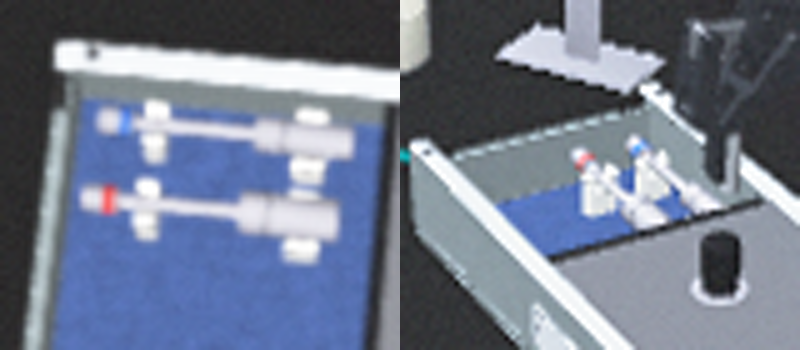

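The red spindle lies in the empty rests, parallel to the blue one. In the top half its coupling is at (84,197) and its bob end at (338,222); the blue spindle runs from (98,121) to (353,144).

Run:
```python
from h import *
t=pickle.load(open('pics/top4.pkl','rb'))
for n,u,v in(("blue c",97,121),("blue b",353,144),("red c",82,197),("red b",339,222)):
    print(n,cas(atz(t,crop(u,v,(220,140),5),.038)))
p=np.array([.5768,-.1978]);d=np.array([.5824,-.1275])-p;th=np.radians(81.0)
print(100*d@[np.cos(th),np.sin(th)],100*d@[np.sin(th),-np.cos(th)])
```

```text
blue c [ 67.  149.8]
blue b [67.1 18.2]
red c [ 26.  152.8]
red b [25.2 21.5]
7.031052334806349 -0.5466288184995415
```

>>> apply_moves(motion=[[3.5, -0.3, 0, 0, 1], [3.5, -0.2, 0, 0, 1], [0, 0, 0, 0, 1], [0, 0, 0, 0, 1]], squeeze=60)

```text
time_s: 16.3
position: [0.5857, -0.1173, 0.1827]
orientation: [180.0, -0.0, 81.4]
contact_force: [-0.2, -0.6, 0.1]
width: 0.0851
grip_force: 0.0
```

>>> apply_moves(motion=[[-1, -0.2, 0, 0.005, 1], [0, 0, 3, 0, 1], [0, 0, 3, 0, 1], [0, 0, 2, 0, 1], [0, 0, 1, 0, 1], [0, 0, 0.5, 0, 1], [0, 0, 0, 0, 1]])

```text
time_s: 17.0
position: [0.5815, -0.1306, 0.0874]
orientation: [180.0, 0.0, 80.8]
contact_force: [-0.9, -0.4, 0.2]
width: 0.0851
grip_force: 0.0
```

>>> apply_moves(motion=[[0.35, 0, 0, 0, 1], [0, 0, 0, 0, 1], [0, 0, 0, 0, -1], [0, 0, 0, 0, -1], [0, 0, 0, 0, -1], [0, 0, 0, 0, -1], [0, 0, 0, 0, -1], [0, 0, 0, 0, -1]])

```text
time_s: 17.8
position: [0.5825, -0.1263, 0.0876]
orientation: [179.9, -0.0, 80.8]
contact_force: [-0.3, 0.4, 3.3]
width: 0.0231
grip_force: 58.6
```

>>> apply_moves(motion=[[1, 0, 0, 0, -1], [1.5, 0, 0, 0, -1], [1.5, 0, 0, 0, -1], [1.5, 0, 0, 0, -1], [1.5, 0, 0, 0, -1], [1.5, 0, 0, 0, -1], [1.5, 0, 0, 0, -1], [1.5, 0, 0, 0, -1], [1.5, 0, 0, 0, -1], [0, 0, 0, 0, -1]])

```text
time_s: 18.8
position: [0.6037, 0.0056, 0.0877]
orientation: [179.9, -0.1, 81.0]
contact_force: [0.3, 2.1, 2.7]
width: 0.0229
grip_force: 59.3
```

>>> apply_moves(motion=[[0.5, 0, 0, 0, -1], [0.4, 0, 0, 0, -1], [0.3, 0, 0, 0, -1], [0.2, 0, 0, 0, -1], [0, 0, 0, 0, -1]])

```text
time_s: 19.3
position: [0.6054, 0.0163, 0.0876]
orientation: [180.0, -0.0, 80.8]
contact_force: [-0.2, -0.7, 5.1]
width: 0.0234
grip_force: 59.5
```

>>> apply_moves(motion=[[0.2, 0, 0, 0, -1], [0.2, 0, 0, 0, -1], [0, 0, 0, 0, -1]])

```text
time_s: 19.6
position: [0.606, 0.0201, 0.0876]
orientation: [180.0, -0.0, 80.8]
contact_force: [0.2, -0.9, 5.4]
width: 0.0231
grip_force: 59.5
```

>>> apply_moves(motion=[[0.2, 0, 0, 0, -1], [0.2, 0, 0, 0, -1], [0, 0, 0, 0, -1]])

```text
time_s: 19.9
position: [0.6063, 0.0214, 0.0877]
orientation: [180.0, 0.1, 80.7]
contact_force: [-1.5, -6.0, 7.0]
width: 0.0232
grip_force: 59.6
```

>>> apply_moves(motion=[[0.2, 0, 0, 0, -1], [0.1, 0, 0, 0, -1], [0, 0, 0, 0, -1]])

```text
time_s: 20.2
position: [0.6063, 0.0217, 0.0877]
orientation: [180.0, 0.3, 80.6]
contact_force: [-2.5, -11.1, 7.4]
width: 0.0231
grip_force: 59.7
```

>>> apply_moves(motion=[[0.2, 0, 0, 0, -1], [0.1, 0, 0, 0, -1], [0, 0, 0, 0, -1]])

```text
time_s: 20.5
position: [0.6064, 0.0221, 0.0877]
orientation: [-180.0, 0.5, 80.5]
contact_force: [-3.3, -15.4, 8.7]
width: 0.0224
grip_force: 59.9
```

>>> apply_moves(motion=[[0.1, 0, 0, 0, -1], [0.1, 0, 0, 0, -1], [0, 0, 0, 0, -1]])

```text
time_s: 20.8
position: [0.6064, 0.0224, 0.0877]
orientation: [-180.0, 0.6, 80.5]
contact_force: [-5.0, -18.5, 9.8]
width: 0.0231
grip_force: 59.9
```

>>> apply_moves(motion=[[0.1, 0, 0, 0, -1], [0, 0, 0, 0, -1], [0, 0, 0, 0, -1]])

```text
time_s: 21.1
position: [0.6072, 0.027, 0.0878]
orientation: [-180.0, 0.3, 80.6]
contact_force: [-1.4, -6.7, 8.2]
width: 0.0228
grip_force: 59.8
```

>>> apply_moves(motion=[[0.1, 0, 0, 0, -1], [0, 0, 0, 0, -1], [0, 0, 0, 0, -1]])

```text
time_s: 21.4
position: [0.6081, 0.0329, 0.0877]
orientation: [180.0, 0.0, 80.8]
contact_force: [-0.8, -3.9, 7.6]
width: 0.0229
grip_force: 59.6
```

>>> apply_moves(motion=[[0.1, 0, 0, 0, -1], [0.1, 0, 0, 0, -1], [0, 0, 0, 0, -1]])

```text
time_s: 21.7
position: [0.6081, 0.033, 0.0877]
orientation: [180.0, 0.2, 80.7]
contact_force: [-0.8, -7.0, 5.7]
width: 0.0233
grip_force: 59.7
```

>>> apply_moves(motion=[[-0.2, 0, 0, 0, -1], [0, 0, 0, 0, -0.3], [0, 0, 0, 0, 0], [0, 0, 0, 0, 0.3], [0, 0, 0, 0, 0.3], [0, 0, -1, 0, 0.3], [0, 0, -3, 0, 0.3], [0, 0, -4, 0, 0.3], [0, 0, -4, 0, 0.3], [0, 0, 0, 0, 0.3]])

```text
time_s: 22.7
position: [0.6115, 0.0335, 0.2139]
orientation: [179.4, -0.2, 80.8]
contact_force: [0.9, 0.2, -0.3]
width: 0.0556
grip_force: 0.0
```

>>> apply_moves(motion=[[-3, 0, 0, 0, 0.3], [-4, 0, 0, 0, 0.3], [-4, 0, 0, 0, 0.3], [-4, 0, 0, 0, 0.3], [-3, 0, 0, 0, 0.3], [0, 0, 0, 0, 0.3], [0, 0, 0, 0, 0.3]])

```text
time_s: 23.4
position: [0.579, -0.1444, 0.2074]
orientation: [-180.0, -0.0, 80.7]
contact_force: [0.0, 0.4, -1.1]
width: 0.0556
grip_force: 0.0
```

Run:
```python
from plant import r
from h import *
p=r.snapshot("top");q=r.snapshot("side")
ims=[cv2.resize(i['img'][o[1]:o[1]+110,o[0]:o[0]+130,::-1],None,fx=3,fy=3,interpolation=cv2.INTER_CUBIC) for i,o in((p,(205,135)),(q,(240,150)))]
cv2.imwrite('pics/end.png',np.hstack(ims))
```

```text
(no output)
```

View pics/end.png

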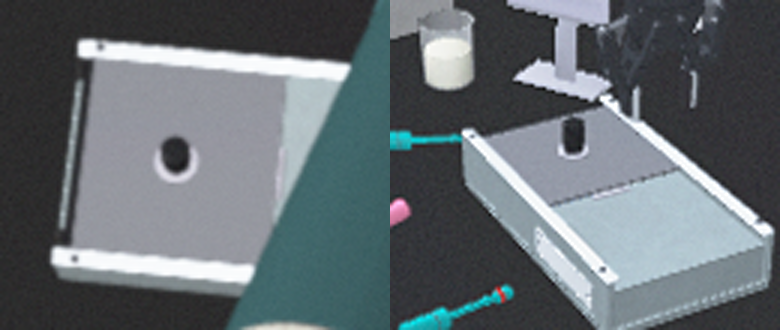

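The final view shows the cover fully shut, its front edge on the end-wall stops at about (85,150) in the left (top) half. Nothing around the case has moved.

```bash
python3 -c "
from plant import r
print(r.finish_job())"
```

```text
the job is handed in; nothing more can be done
None
```

I handed the job in at about 23.5 s, and the hand-in returned no verdict: the red-ringed spindle lies in the empty V-rests with its bob in the wide one, and the cover clicked home against its stops; the blue spindle measured the same before and after I placed the red one (not rechecked once the cover shut), and I saw no change around the case.

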